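Tighten the book press with its square key

ROBOT

A 6-joint arm with a two-finger parallel gripper is mounted at the origin on the work surface. World frame = base frame: x ahead of the robot, y to its left, z up, the work surface at z = 0. Lengths are in mm, angles in rad, forces in N, time in s.
With the tool pointing down it reaches from about 250 to 775 mm from the base axis. Payload 4 kg.
Tool frame: the origin (TCP) lies on the centre line of the jaws, within the pads' length; the fingertips stand 19 mm ahead of it and the grasp point (between the pads) is the TCP; z points along the fingers, x is the direction in which the jaws open and shut, and the axes are right-handed (so a half turn about z gives the same grasp; the last joint's range is limited). The gripper opens to 94 mm and grips with 3 to 60 N. Pads are 16 mm wide; open, the fingers measure 119 mm over their backs; the gripper's body (75 mm by 177 mm) begins 78 mm behind the grasp point.
Start: joints at [1.063, 0.087, 1.371, -0, 1.684, -0.103], TCP at [216.62, 505.563, 224.506] pointing down, gripper open.
Joint ranges: [-3.1, 3.1], [-0.76, 2.03], [0.27, 2.55], [-1.08, 4.22], [0.17, 2.65], [-2.57, 2.57]. Speed limits (rad/s): [2.79, 2.79, 3.14, 3.14, 3.14, 3.14].

INTERFACE

Orientations are given as a unit quaternion [x, y, z, w].
In Python, from bench import readout, optics, ctrl gives the robot as it stands.
- The arm moves only by the shell command python3 -m inch 'ROWS' [FORCE]. ROWS is JSON, a list that holds one entry, the list of rows, each a list of 5 numbers: the opening, from 0 (shut) to 1 (fully open), then the shift along the tool's x, y, z in units of 0.5 m (1.0 is 0.5 m), then the turn about the tool's z in units of 90 degrees (1.0 is 90 degrees). A call has 1 to 20 rows; each row is the pose to reach, as a shift and turn from the pose commanded when the call began, along the tool's axes at that moment; what a row does not reach only later rows make up. A row lasts 1/8 s, in which the tool goes at most 62.5 mm and 10.7 degrees, less where a joint would pass 70% of its speed; a pose out of reach is approached as far as the arm can. A call with a number of a shift or a turn outside -1 to 1 is refused whole. A call with a gripper value outside its range is refused whole. The fingers move at their own pace and stop on an object; FORCE is the grip in N (left out, the last holds). Time passes only in rows, so rows that repeat a pose let the fingers close. It gives the time, the measured TCP pose, the force and the opening at its end, in the units of the state.
- readout.read_state(): the state, without advancing time (a new reading comes with each control period).
- optics.grab_frame(name): name is "scene" or "top" or "wrist"; returns the picture (400x640x3 uint8, red, green, blue); there is no depth.
- optics.calibration(name): a dict with "vfov" (degrees; the focal length in pixels is half the picture's height over the tangent of half this angle, whatever the lens; pixels are square), "cx", "cy" (the principal point, pixels), "rvec" (rotation vector, rad) and "tvec" (3), from world to camera coordinates, as OpenCV has them. Camera axes: x right, y down, z forward; pixel columns grow to the right and rows downward; lengths in mm; the calibration is good to about 2 mm. A picture is of the moment at which its call begins: read the wrist's pose just before it. calibration takes no time and is no camera call; for the wrist camera it gives the pose at the moment of the call.
- ctrl.finish_job(): hands the job in, once; it reports no verdict.
The state is a dict: "time": time; "joint_pos": joint angles; "qd": joint speeds; "joint_efforts": joint torques, N m; "tool_pos": TCP position; "ee_rot": TCP orientation; "contact_force": force on the tool from outside, world axes, zero at the start; "moment": the same for the moment, N m; "grip_width": finger opening in mm.
Only numpy, scipy, OpenCV 4.12 (cv2) and the standard library are available. Lean on these libraries where they do the work, as an engineer would, in place of code of your own. Each camera call takes 0.05 s, during which the arm holds its last target. There are 200 camera calls.

TASK

Take the square key (the tool with the straight bar handle) out of its wooden stand, push its tip fully down into the square recess on top of the book press, and turn the press spindle clockwise with the key until it stops, so that the books are clamped. Then put the key back in its own stand, fully down and upright, and let go. Turn the spindle only with the key, not with the fingers, and do not disturb the awl, the glue jar or the brass weight.

Things in the scene. Friction and masses are not known exactly. Their poses are not given: they have to be found in the camera images.
- key: loose steel T-shaped square key, 121 mm tall, 200 g. Origin: centre of its lower tip, z up the shank. Shank 14 x 14 mm square (faces along key x, y), 9 to 97 mm above the tip; tapers to 9 mm square at the tip. Handle: pale wooden bar 80 mm along key x, 18 mm wide, 26 mm high, 95 to 121 mm above the tip. Starts upright in its stand, tip 15 mm above the bench
- key_handle (a point): centre of the key's bar handle, 108 mm above its tip; same axes as the key
- recess (a point): centre of the mouth of the square recess in the top of the press spindle's head, 168 mm above the bench; x, y along the square's sides, z up; turns with the spindle. Recess 17 x 17 mm, 22 mm deep, chamfered mouth. Steel head 36 mm square, 26 mm high, with four black round lobes (64 mm over them)
- spindle (a joint): turn of the press spindle in rad: 0 is slack, grows clockwise seen from above, hard stop at 1.2 (clamped: the platen is then 8 mm lower and bears on the books). It starts between 0 and 0.35 and stays where it is left
- press: the fixed grey book press with books in it; origin under the centre of its base, directly below the spindle. Base 160 mm along x, 250 mm along y; crosshead 50 mm wide along its y, its top 140 mm above the bench, column nuts on its ends up to 150 mm
- key_stand_hole (a point): centre of the mouth of the hole in the key's stand, 55 mm above the bench, z up, x and y along the sides. Square hole 19 x 19 mm, 40 mm deep, chamfered; the key's tip rests on its floor
- key_stand: the key's stand, a fixed dark wooden block 70 x 70 x 55 mm, origin under its centre
- awl_stand: a like fixed wooden block 70 x 70 x 55 mm that holds the awl, origin under its centre; the two stands may have swapped places
- awl: bystander: loose awl with a round wooden mushroom handle 34 mm across, 100 mm long, standing in the other stand; origin at its lower tip, z up
- glue_jar: bystander: white jar, 66 mm across, 85 mm high; origin under its centre
- weight: bystander: brass weight with a knob, 60 mm across, 62 mm high; origin under its centre
Things that resemble listed ones, but are neither listed nor needed, are in the scene too. Leave any blue or purple look-alike of the key_stand alone.

How it is judged:
By the outcome, as a careful person would: the job done as asked, in the order asked, and still so for the second after the job is handed in, with the robot touching nothing.
It also fails if it takes over 58 s, if anything falls off the work surface, if the arm or the gripper's body presses on something with over 40 N, if the wrist force passes 120 N, or if a joint passes its speed limit or range.

## Working session

There is one attempt and no reset: what is moved stays moved. The work goes in short steps, Python scripts to look and compute and a shell command to move; the robot and the scene stay as the last step left them, time stands still between calls to the robot, and variables do not carry over. Pictures are saved under pics/ and viewed, about 8 in all and at most 12, crops included, and the job is handed in when it is done.

```bash
ls; mkdir -p pics; cat > h.py <<'E'
import numpy as np, cv2
from bench import readout, optics, ctrl
from scipy.spatial.transform import Rotation as R
def K(c):
    f=200/np.tan(np.radians(c["vfov"])/2); return np.array([[f,0,c["cx"]],[0,f,c["cy"]],[0,0,1]])
def grab(n,fn):
    c=optics.calibration(n); im=optics.grab_frame(n); cv2.imwrite("pics/"+fn+".png",im[:,:,::-1])
    np.save("pics/"+fn+".npy",dict(c),allow_pickle=True); return im,c
def cal(fn): return np.load("pics/"+fn+".npy",allow_pickle=True).item()
def ray(c,uv):
    M=cv2.Rodrigues(np.array(c["rvec"],float))[0]; t=np.array(c["tvec"],float).ravel()
    d=M.T@np.linalg.inv(K(c))@[uv[0],uv[1],1.]; return -M.T@t, d/np.linalg.norm(d)
def atz(c,uv,z):
    o,d=ray(c,uv); return o+d*(z-o[2])/d[2]
def tri(l):
    A=np.zeros((3,3));b=np.zeros(3)
    for c,uv in l:
        o,d=ray(c,uv);P=np.eye(3)-np.outer(d,d);A+=P;b+=P@o
    x=np.linalg.solve(A,b); return x,[np.linalg.norm((np.eye(3)-np.outer(ray(c,u)[1],ray(c,u)[1]))@(x-ray(c,u)[0])) for c,u in l]
def proj(c,p):
    return cv2.projectPoints(np.array(p,float).reshape(-1,1,3),np.array(c["rvec"],float),np.array(c["tvec"],float),K(c),None)[0].reshape(-1,2)
E
python3 - <<'E'
from h import *
ims=[grab(n,n+"0")[0] for n in("scene","top","wrist")]
for n in("scene","top","wrist"):
    c=cal(n+"0"); print(n,c, ray(c,(320,200)))
s=readout.read_state(); print(s)
E
```

```text
pics
scene {'vfov': 42.570132357600016, 'cx': 322.45800118503286, 'cy': 196.81106847788985, 'rvec': array([ 1.90295262,  1.06271645, -0.61521751]), 'tvec': array([-173.66104176, -138.30143405, 1812.01134961])} (array([1482.23109615, -681.70694893,  819.10755618]), array([-0.73469632,  0.43108443, -0.52382013]))
top {'vfov': 43.16321454111698, 'cx': 311.742272187849, 'cy': 203.43628156202206, 'rvec': array([ 2.13577793, -2.14135476,  0.18391354]), 'tvec': array([-105.30610347,  517.28100669, 1290.74338297])} (array([ 298.23334629,  -97.29801369, 1358.77793023]), array([ 0.17064591, -0.02335669, -0.98505555]))
wrist {'vfov': 66.65647302681957, 'cx': 319.2159900309698, 'cy': 202.93297746870832, 'rvec': array([-2.43388564, -1.6068242 , -0.20839645]), 'tvec': array([-549.89552466,  -27.66059637,  390.79739625])} (array([148.52246136, 535.14419319, 383.97209862]), array([ 0.22838761, -0.09634619, -0.96879126]))
{'time': 0.15, 'joint_pos': array([ 1.06290641e+00,  8.78299950e-02,  1.37186193e+00, -3.44743200e-06,
        1.68361602e+00, -1.03081852e-01]), 'qd': array([-1.02629716e-03, -1.10159758e-03, -5.65072133e-03, -6.91555375e-04,
        8.97895436e-05, -9.29083327e-04]), 'joint_efforts': array([ 1.20986486e-03, -3.40644550e+01, -3.02792144e+01,  7.19448854e-02,
        3.05045815e-02, -1.14473851e-04]), 'tool_pos': array([216.42443764, 505.21723826, 223.57147817]), 'ee_rot': array([ 8.34817845e-01,  5.50525594e-01, -7.59973904e-04,  3.97496993e-04]), 'contact_force': array([ 0.30567996, -0.71236403,  0.13991566]), 'moment': array([-0.06842944,  0.02560483, -0.04201225]), 'grip_width': 93.65124919640103}
```

View pics/scene0.png

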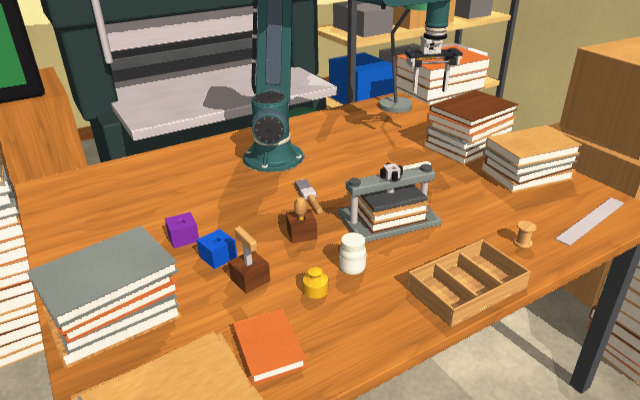

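View pics/top0.png

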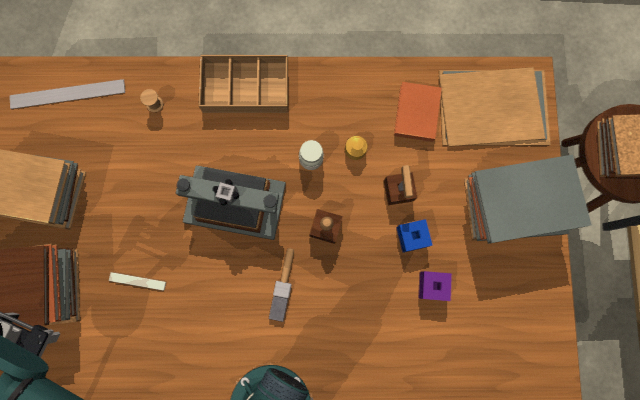

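The scene view shows the key with its bar handle at about (246,240), in a dark stand at (249,272). The awl's mushroom handle is at (301,207), in the other dark stand. There are empty look-alike stands, blue at (216,248) and purple at (182,230), the press head is at (391,172), the jar at (352,253) and the weight at (315,283). In the top view the key is at (406,182), the awl at (326,222) and the press recess at (226,191). The dark stand with the straight pale bar fits the description. I'll confirm with one enlarged composite.

```bash
python3 - <<'E'
from h import *
s=cv2.imread("pics/scene0.png");t=cv2.imread("pics/top0.png")
def cr(im,u,v,w,h,k): return cv2.resize(im[v:v+h,u:u+w],None,fx=k,fy=k,interpolation=cv2.INTER_CUBIC)
a=np.hstack([cr(s,220,220,66,50,6),cr(s,360,155,66,50,6)]);b=np.hstack([cr(t,375,160,66,50,6),cr(t,195,165,66,50,6)])
cv2.imwrite("pics/crop1.png",np.vstack([a,b]))
E
```

```text
(no output)
```

View pics/crop1.png

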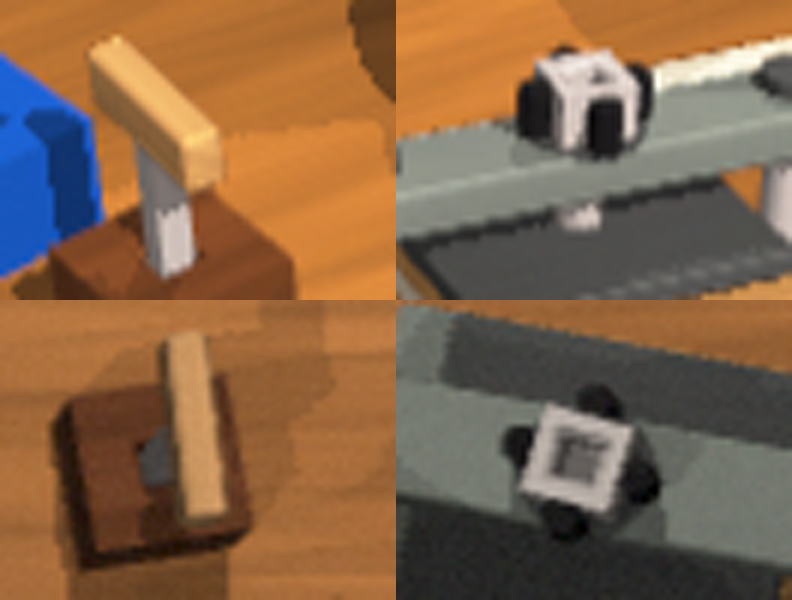

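```bash
python3 - <<'E'
from h import *
S=cal("scene0");T=cal("top0")
print("key top",tri([(S,(245.7,234.8)),(T,(407.5,180.9))]))
print("recess",tri([(S,(391.5,167)),(T,(225.4,191.4))]))
tp=lambda P,z:[atz(T,(375+u/6,160+(v-300)/6),z)[:2] for u,v in P]
def yaw(a,b): d=b-a; return np.degrees(np.arctan2(d[1],d[0]))
q=tp([(165,335),(205,332),(226,515),(184,520)],136); print("key yaw",yaw(q[0],q[3]),yaw(q[1],q[2]),np.linalg.norm(q[0]-q[3]),np.linalg.norm(q[0]-q[1]))
tp2=lambda P,z:[atz(T,(195+(u-396)/6,165+(v-300)/6),z)[:2] for u,v in P]
q=tp2([(547,405),(637,432),(610,513),(520,485)],168); print("recess yaw",[yaw(q[i],q[(i+1)%4]) for i in range(4)],[np.linalg.norm(q[i]-q[(i+1)%4]) for i in range(4)])
# crosshead nuts
q=[atz(T,p,150)[:2] for p in((184,185),(270,201))];print("press",q,yaw(*q),np.mean(q,0))
print("stand corners",tp([(75,403),(225,375),(248,527),(90,560)],55))
for n,p,z in(("awl",(327,222),115),("jar",(311,147),85),("weight",(357,145),62),("blue",(414,236),55)):print(n,atz(T,p,z))
s=readout.read_state();print(R.from_quat(s["ee_rot"]).as_matrix())
E
```

```text
key top (array([ 558.77595685, -341.99650714,  133.3161614 ]), [np.float64(1.6592618584744772), np.float64(1.65926185847451)])
recess (array([526.74711921, 102.22610487, 168.06309831]), [np.float64(1.5843285696100102), np.float64(1.5843285696099965)])
key yaw -176.13600820319076 -175.5901753719681 78.04580969401137 16.682421697020246
recess yaw [np.float64(-107.00866311364706), np.float64(163.02687189770535), np.float64(72.47674959665974), np.float64(-16.90300485203017)] [np.float64(37.87633952434925), np.float64(34.32468833331709), np.float64(37.83648274200508), np.float64(33.98492545895965)]
press [array([545.35783296, 204.92369483]), array([505.41921672,  -4.71983969])] -100.78601592465351 [525.38852484 100.10192757]
stand corners [array([ 584.89967241, -306.7582044 ]), array([ 597.40590202, -373.28876884]), array([ 529.35174135, -380.913739  ]), array([ 514.87224551, -311.36363534])]
awl [ 458.31243632 -143.82261256  115.        ]
jar [ 658.90949443 -104.89410541   85.        ]
weight [ 670.74480119 -227.06787255   62.        ]
blue [ 428.98385977 -371.13468008   55.        ]
[[ 3.93841986e-01  9.19177784e-01 -8.31215019e-04]
 [ 9.19176576e-01 -3.93842825e-01 -1.50044534e-03]
 [-1.70654409e-03 -1.73095005e-04 -9.99998529e-01]]
```

```bash
cat >> h.py <<'E'
def plan(p,yaw=None):
    s=readout.read_state(); m=R.from_quat(s["ee_rot"]).as_matrix()
    y=np.degrees(np.arctan2(m[1,0],m[0,0])); d=m.T@(np.array(p,float)-s["tool_pos"])/500
    t=0 if yaw is None else -((yaw-y+180)%360-180)/90
    print("t",s["time"],"tcp",s["tool_pos"].round(1),"yaw",round(y,2),"shift",d.round(4),"turn",round(t,4),"F",s["contact_force"].round(1),"w",round(s["grip_width"],1),"q6",s["joint_pos"][5].round(2))
E
python3 -c "
from h import *
plan([390,80,260],35)"
```

```text
t 0.15 tcp [216.4 505.2 223.6] yaw 66.81 shift [-0.6451  0.654  -0.0719] turn 0.3534 F [ 0.3 -0.7  0.1] w 93.7 q6 -0.1
```

```bash
python3 -m inch '[[[1,-0.08,0.08,-0.07,0.04],[1,-0.16,0.16,-0.07,0.08],[1,-0.24,0.24,-0.07,0.13],[1,-0.32,0.32,-0.07,0.18],[1,-0.4,0.4,-0.07,0.22],[1,-0.48,0.48,-0.07,0.27],[1,-0.56,0.56,-0.07,0.31],[1,-0.64,0.65,-0.07,0.35],[1,-0.64,0.65,-0.07,0.35]]]'; python3 -c "
from h import *
plan([558,-342,250],4)"
```

```text
time: 1.27
tool_pos: [390.2, 79.9, 258.9]
ee_rot: [0.954, 0.299, -0.001, 0.0]
contact_force: [0.1, 1.1, 1.2]
grip_width: 93.9
t 1.275 tcp [390.2  79.9 258.9] yaw 34.82 shift [-0.2063  0.8845  0.018 ] turn 0.3425 F [0.1 1.1 1.2] w 93.9 q6 -0.55
```

```bash
python3 -m inch '[[[1,-0.025,0.11,0,0.04],[1,-0.05,0.22,0,0.09],[1,-0.075,0.33,0,0.13],[1,-0.1,0.44,0,0.17],[1,-0.125,0.55,0.018,0.21],[1,-0.15,0.66,0.018,0.26],[1,-0.18,0.77,0.018,0.3],[1,-0.206,0.885,0.018,0.342],[1,-0.206,0.885,0.018,0.342],[1,-0.206,0.885,0.018,0.342]]]'; python3 -c "
from h import *
plan([558,-342,250],4)
grab('wrist','w1')"
```

```text
time: 2.52
tool_pos: [561.5, -335.5, 249.8]
ee_rot: [0.999, 0.041, -0.0, -0.001]
contact_force: [-0.3, -0.5, -0.9]
grip_width: 94.1
t 2.525 tcp [ 561.5 -335.5  249.8] yaw 4.65 shift [-0.0081  0.0125 -0.0005] turn 0.0072 F [-0.3 -0.5 -0.9] w 94.1 q6 -0.71
```

View pics/w1.png

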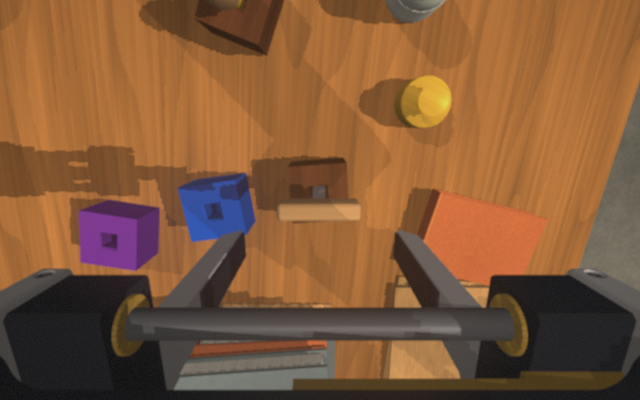

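The wrist view shows the key bar at about (279–359, 200–220) above its dark stand, with the shank at (319,192). The jaws line up with the bar. Blue at (217,208) and purple at (118,235) are the empty look-alikes.

```bash
python3 - <<'E'
from h import *
im=cv2.imread("pics/w1.png");W=cal("w1")
hsv=cv2.cvtColor(im,cv2.COLOR_BGR2HSV)
for v in range(194,226): print(v,[tuple(int(x) for x in im[v,u][::-1]) for u in (290,319,350)])
for v in(205,210): print(v,[(u,im[v,u][::-1].tolist()) for u in list(range(274,283))+list(range(355,364))])
T=cal("top0")
c=[558.5,-342.5]
a=np.radians(4.1);ex=np.array([np.cos(a),np.sin(a)]);ey=np.array([-ex[1],ex[0]])
for z in(136,110): print(z,[proj(W,[*(c+sx*40*ex+sy*9*ey),z])[0].round(1).tolist() for sx,sy in((-1,-1),(1,-1),(1,1),(-1,1))])
E
```

```text
194 [(81, 52, 34), (90, 80, 73), (152, 98, 53)]
195 [(83, 54, 36), (89, 78, 73), (152, 98, 51)]
196 [(85, 56, 37), (90, 79, 75), (153, 101, 54)]
197 [(86, 57, 37), (91, 77, 71), (150, 99, 53)]
198 [(90, 64, 45), (91, 72, 61), (132, 89, 53)]
199 [(92, 66, 45), (94, 69, 48), (111, 81, 52)]
200 [(96, 71, 50), (97, 71, 46), (109, 79, 52)]
201 [(96, 71, 47), (98, 71, 48), (113, 83, 56)]
202 [(99, 73, 50), (102, 74, 48), (119, 87, 56)]
203 [(118, 88, 59), (119, 88, 57), (139, 101, 64)]
204 [(143, 105, 69), (144, 107, 68), (171, 124, 79)]
205 [(160, 117, 76), (163, 119, 75), (191, 140, 89)]
206 [(171, 126, 82), (176, 130, 84), (201, 146, 93)]
207 [(179, 131, 85), (183, 135, 86), (209, 152, 95)]
208 [(184, 134, 88), (189, 137, 88), (214, 156, 100)]
209 [(187, 138, 90), (189, 138, 88), (215, 157, 99)]
210 [(188, 138, 89), (193, 140, 91), (214, 156, 99)]
211 [(189, 139, 90), (189, 138, 88), (215, 158, 101)]
212 [(189, 138, 89), (191, 140, 90), (214, 157, 99)]
213 [(188, 138, 89), (191, 141, 89), (213, 156, 100)]
214 [(189, 138, 90), (194, 142, 92), (213, 154, 96)]
215 [(190, 138, 89), (192, 14
[... 820 characters left out ...]
, 89]), (358, [193, 140, 90]), (359, [187, 134, 84]), (360, [174, 119, 70]), (361, [174, 114, 63]), (362, [178, 114, 58]), (363, [179, 115, 60])]
210 [(274, [121, 78, 46]), (275, [110, 72, 46]), (276, [107, 75, 52]), (277, [115, 84, 57]), (278, [136, 101, 67]), (279, [164, 120, 78]), (280, [184, 135, 89]), (281, [187, 138, 90]), (282, [186, 136, 88]), (355, [214, 158, 99]), (356, [215, 159, 101]), (357, [214, 157, 98]), (358, [214, 157, 100]), (359, [208, 151, 96]), (360, [192, 136, 84]), (361, [178, 118, 67]), (362, [178, 114, 61]), (363, [180, 116, 62])]
136 [[272.4, 220.9], [356.8, 221.7], [357.6, 203.4], [271.8, 202.5]]
110 [[276.2, 213.0], [353.8, 213.8], [354.5, 196.8], [275.7, 196.0]]
```

```bash
python3 - <<'E'
from h import *
S=cal("scene0");T=cal("top0");W=cal("w1");a=(S,(245.7,234.8));b=(T,(407.5,180.9));c=(W,(319.3,211.6))
for l in([a,b,c],[a,c],[b,c]):print(tri(l))
print(atz(W,(319.3,211.6),136), atz(T,b[1],136),atz(S,a[1],136))
d=atz(W,(359.8,212.3),136)-atz(W,(279,211.5),136);print(np.degrees(np.arctan2(d[1],d[0])))
plan([559,-342,124],4)
E
```

```text
(array([ 560.59026214, -342.21471662,  133.95656336]), [np.float64(1.258748594299736), np.float64(2.8375181721667477), np.float64(2.2672439329401946)])
(array([ 562.80702762, -341.70928999,  135.63862996]), [np.float64(0.02047270791259283), np.float64(0.02047270791262166)])
(array([ 563.20958526, -348.57744479,  110.52676214]), [np.float64(0.503623859274554), np.float64(0.5036238592745318)])
[ 562.80808011 -341.58470642  136.        ] [ 557.56478851 -342.99626693  136.        ] [ 563.27674251 -341.90388995  136.        ]
4.107571569511743
t 2.575 tcp [ 561.5 -335.2  250.8] yaw 4.67 shift [-0.0061  0.0134  0.2535] turn 0.0075 F [-0.3  0.4  0.2] w 93.9 q6 -0.71
```

```bash
python3 -m inch '[[[1,-0.001,0.013,0.05,0.007],[1,-0.001,0.013,0.1,0.007],[1,-0.001,0.013,0.1,0.007]]]'; python3 -c "
from h import *
plan([562,-342,124],4.1)
grab('wrist','w2')
print(readout.read_state()['qd'].round(3))
c=cal('w2');im=cv2.imread('pics/w2.png')
print(proj(c,[[562,-342,136],[562-40,-342-2.9,136],[602,-339,136]]))
cv2.imwrite('pics/w2c.png',cv2.resize(im[130:330,220:440],None,fx=2.7,fy=2.7))"
```

```text
time: 2.95
tool_pos: [560.2, -341.1, 199.2]
ee_rot: [0.999, 0.035, -0.001, -0.001]
contact_force: [-0.2, 0.4, -0.3]
grip_width: 93.7
t 2.95 tcp [ 560.2 -341.1  199.2] yaw 4.03 shift [0.0038 0.0025 0.1504] turn -0.0008 F [-0.2  0.4 -0.3] w 93.7 q6 -0.7
[-0.006 -0.011 -0.05  -0.002 -0.     0.   ]
[[320.71781    223.73461634]
 [268.99255395 223.76589149]
 [372.49422152 223.58102899]]
```

View pics/w2c.png

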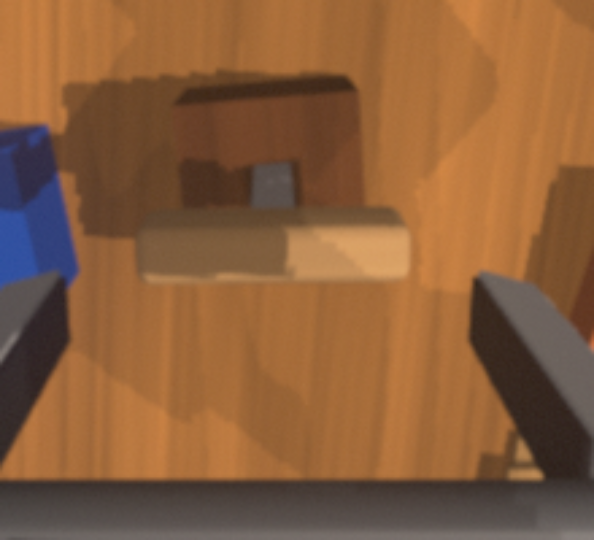

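The crop shows the bar at full-image columns 271–372, centred at (321.5,224). The measured point projects to (320.7,223.7), so they agree within 1 mm. The bar sits between the jaws, so I'll descend and grip it along its length, which gives the most torque arm.

```bash
python3 -m inch '[[[1,0.0045,0.002,0.05,0],[1,0.0045,0.002,0.1,0],[1,0.0045,0.002,0.152,0],[1,0.0045,0.002,0.152,0],[0.5,0.0045,0.002,0.152,0],[0.5,0.0045,0.002,0.152,0],[0.5,0.0045,0.002,0.152,0],[0.5,0.0045,0.002,0.152,0]]]' 55; python3 -c "
from h import *
plan([562,-342,300],4.1)"
```

```text
time: 4.0
tool_pos: [564.4, -345.3, 127.3]
ee_rot: [0.999, 0.034, 0.002, 0.001]
contact_force: [0.2, 0.5, 5.5]
grip_width: 79.8
t 4.0 tcp [ 564.4 -345.3  127.3] yaw 3.9 shift [-0.003  -0.0059 -0.3455] turn -0.0023 F [0.2 0.5 5.5] w 79.8 q6 -0.7
```

```bash
python3 -m inch '[[[0.5,0,0,-0.05,0],[0.5,0,0,-0.13,0],[0.5,0,0,-0.21,0],[0.5,0,0,-0.29,0],[0.5,0,0,-0.37,0],[0.5,0,0,-0.37,0]]]'; python3 -c "
from h import *
plan([526,101,312],73)
grab('scene','s1');grab('wrist','w3')
a=cv2.imread('pics/s1.png');b=cv2.imread('pics/w3.png')
cv2.imwrite('pics/c3.png',np.vstack([cv2.resize(a[150:275,200:340],None,fx=3,fy=3)[:300],cv2.resize(b[100:300,180:460],None,fx=1.5,fy=1.5)]))"
```

```text
time: 4.75
tool_pos: [564.2, -345.3, 313.5]
ee_rot: [0.999, 0.034, 0.003, 0.002]
contact_force: [0.1, 0.6, -2.7]
grip_width: 79.7
t 4.75 tcp [ 564.2 -345.3  313.5] yaw 3.9 shift [-0.0157 -0.8956 -0.0015] turn -0.7678 F [ 0.1  0.6 -2.7] w 79.7 q6 -0.7
```

View pics/c3.png

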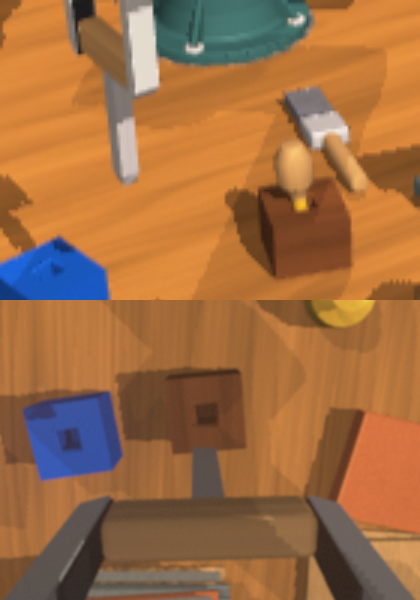

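```bash
python3 - <<'E'
from h import *
S=cal("s1");W=cal("w3")
print("tip",tri([(S,(241.8,209.5)),(W,(315.7,200))]))
print("hole",atz(W,(317.3,176),55), "stand cs",[atz(W,(180+u/1.5,100+(v-300)/1.5),55)[:2].round(1) for u,v in((167,378),(242,371),(245,445),(173,453))])
top=np.array([564.2,-345.3,313.5])
for p in(top,top-[0,0,108]): print(proj(S,p),proj(W,p))
# hole colours
im=cv2.imread("pics/w3.png").astype(int).sum(2)
print(im[160:192:2,300:336:2])
E
```

```text
tip (array([ 559.99411951, -340.8691202 ,  202.42663864]), [np.float64(2.2715224471335422), np.float64(2.2715224471334805)])
hole [ 562.23156434 -342.34326096   55.        ] stand cs [array([ 525., -312.]), array([ 591.9, -301.1]), array([ 600.7, -369.2]), array([ 533.8, -381.5])]
[[236.74229709 166.86910174]] [[318.87035856 260.61936691]]
[[241.61147213 209.92237229]] [[318.68218046 208.01936622]]
[[206 214 220 228 231 228 221 231 221 226 225 223 218 215 200 208 206 219]
 [200 216 222 231 233 235 226 230 221 216 225 226 216 218 207 203 209 210]
 [207 214 225 226 229 228 233 225 224 229 223 223 223 209 204 202 209 210]
 [202 213 220 229 228 227 228 220 215 227 226 218 219 210 199 208 211 198]
 [195 207 220 225 230 227 220 219 204 201 200 184 190 212 212 202 208 203]
 [207 206 226 224 227 190 176 173 161 161 158 155 164 214 203 206 210 215]
 [204 202 220 232 221 193 155 167 160 158 158 155 167 213 206 210 206 219]
 [205 207 217 229 220 198 153 166 156 153 155 158 166 209 208 197 214 226]
 [201 209 223 224 230 201 159 164 158 165 156 150 169 220 219 217 229 231]
 [209 201 221 227 237 214 150 147 144 143 131 150 161 223 227 220 225 222]
 [211 201 220 215 224 220 148 141 142 143 146 146 161 213 228 221 229 222]
 [213 205 208 226 220 211 158 146 149 161 162 163 176 219 231 222 228 232]
 [204 200 215 226 224 213 203 201 202 198 201 201 194 213 221 224 221 235]
 [215 205 213 215 224 229 226 218 226 231 229 225 218 214 214 215 232 230]
 [213 203 215 223 231 224 219 230 229 228 232 225 219 219 206 206 219 235]
 [210 204 205 218 222 227 225 223 224 222 225 224 217 221 206 205 208 231]]
```

The key is held upright. In the scene view its tip is at (241.8,209.5) against a predicted (241.6,209.9). Its empty hole shows in the wrist view at (317,176), which is about (562,−342) with the stand at about 9° yaw. Next I carry it to above the press.

```bash
python3 -m inch '[[[0.5,0,-0.04,-0.02,-0.05],[0.5,0,-0.12,-0.02,-0.13],[0.5,0,-0.22,-0.02,-0.21],[0.5,-0.005,-0.32,-0.02,-0.29],[0.5,-0.005,-0.42,-0.02,-0.37],[0.5,-0.01,-0.52,-0.02,-0.45],[0.5,-0.01,-0.62,-0.02,-0.53],[0.5,-0.015,-0.72,-0.02,-0.61],[0.5,-0.015,-0.8,-0.02,-0.69],[0.5,-0.015,-0.86,-0.02,-0.74],[0.5,-0.0155,-0.895,-0.02,-0.767],[0.5,-0.0155,-0.895,-0.02,-0.767],[0.5,-0.0155,-0.895,-0.02,-0.767],[0.5,-0.0155,-0.895,-0.02,-0.767]]]'; python3 -c "
from h import *
plan([526,101,312],73)
grab('scene','s2');grab('wrist','w4');grab('top','t2')
plan([526,101,312],73)
a=cv2.imread('pics/s2.png');b=cv2.imread('pics/w4.png');t=cv2.imread('pics/t2.png')
f=lambda im,u,v,w,h,k:cv2.resize(im[v:v+h,u:u+w],None,fx=k,fy=k,interpolation=cv2.INTER_CUBIC)
cv2.imwrite('pics/c4.png',np.hstack([f(a,350,100,80,100,5),f(b,260,130,120,150,3.3333)]))"
```

```text
time: 6.6
tool_pos: [525.4, 100.2, 319.3]
ee_rot: [0.805, 0.593, -0.0, 0.0]
contact_force: [-0.2, -0.1, -3.0]
grip_width: 79.7
t 6.6 tcp [525.4 100.2 319.3] yaw 72.8 shift [0.0018 0.0007 0.0146] turn -0.0022 F [-0.2 -0.1 -3. ] w 79.7 q6 -1.19
t 6.75 tcp [525.3 100.6 319.6] yaw 72.84 shift [0.0012 0.001  0.0151] turn -0.0018 F [-0.5 -0.2 -2.1] w 79.6 q6 -1.19
```

View pics/c4.png

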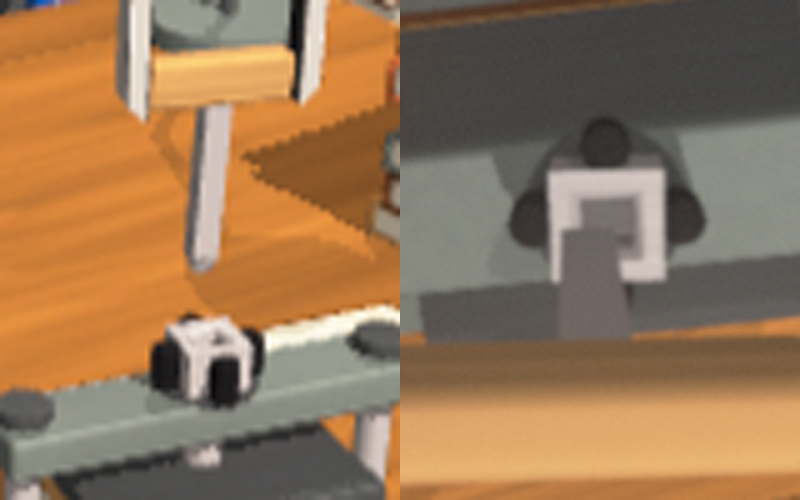

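```bash
python3 - <<'E'
from h import *
S=cal("s2");W=cal("w4");T=cal("t2")
rw=(322.1,197.5); rs=(391.6,167.4)
print("rec wrist",atz(W,rw,168),"scene",atz(S,rs,168),tri([(S,rs),(W,rw)]))
tcp=np.array([525.3,100.5,319.5]);y=np.radians(72.84);tx=np.array([np.cos(y),np.sin(y),0]);ty=np.array([np.sin(y),-np.cos(y),0])
e=tcp-7*ty-[0,0,103.3]; print("edge pred",proj(W,e),"obs 317.3,199"); 
print("edge obs at z",atz(W,(317.3,199),e[2]),e, "offset tool", [(atz(W,(317.3,199),e[2])-e)@a for a in(tx,ty)])
t=tcp-[0,0,112.3]; print("tip scene pred",proj(S,t),"obs 390.4,153.8", "obs at z",atz(S,(390.4,153.8),t[2])-t)
print("tip", tri([(S,(390.4,153.8)),(W,proj(W,t+(atz(W,(317.3,199),e[2])-e))[0])]),t)
# handle bar ends columns
im=cv2.imread("pics/w4.png").astype(int)
print(proj(W,tcp-[0,0,4]))
E
```

```text
rec wrist [529.37254243 102.98870281 168.        ] scene [528.89028217 102.87289978 168.        ] (array([529.21652412, 102.84867327, 168.16321834]), [np.float64(0.1896303974442826), np.float64(0.1896303974443027)])
edge pred [[318.64159128 199.42247266]] obs 317.3,199
edge obs at z [517.88542116 101.53368901 216.2       ] [518.61160799 102.56528748 216.2       ] offset tool [np.float64(-1.1999313553431057), np.float64(-0.38949640170835154)]
tip scene pred [[390.88515558 154.02473155]] obs 390.4,153.8 obs at z [-1.75403221e+00 -2.61251553e-01 -5.68434189e-14]
tip (array([524.42962905,  99.51709374, 207.76422925]), [np.float64(0.0007019511048219429), np.float64(0.0007019511046929551)]) [525.3 100.5 207.2]
[[318.38456628 252.82545933]]
```

Wrist and scene views agree on the recess at (529.2,102.9,168.2), with 0.2 mm ray gap. The tip is at (524.4,99.5), so I move by (+4.8,+3.4) and then lower.

```bash
python3 -c "
from h import *
plan([530.1,103.9,285],73)"
```

```text
t 6.75 tcp [525.3 100.6 319.6] yaw 72.84 shift [0.0091 0.0071 0.0691] turn -0.0018 F [-0.5 -0.2 -2.1] w 79.6 q6 -1.19
```

```bash
python3 -m inch '[[[0.5,0.005,0.004,0.02,0],[0.5,0.009,0.007,0.045,0],[0.5,0.009,0.007,0.065,0],[0.5,0.009,0.007,0.08,0],[0.5,0.009,0.007,0.092,0],[0.5,0.009,0.007,0.1,0],[0.5,0.009,0.007,0.1,0]]]'; python3 -c "
from h import *
plan([530.1,103.9,258],73)"
```

```text
time: 7.62
tool_pos: [529.8, 104.6, 269.3]
ee_rot: [0.804, 0.594, 0.0, -0.0]
contact_force: [-0.3, 0.7, -1.8]
grip_width: 79.8
t 7.625 tcp [529.8 104.6 269.3] yaw 72.93 shift [-0.0012  0.0009  0.0227] turn -0.0008 F [-0.3  0.7 -1.8] w 79.8 q6 -1.18
```

```bash
python3 -m inch '[[[0.5,-0.001,0,0.008,0],[0.5,-0.001,0,0.016,0],[0.5,-0.001,0,0.024,0],[0.5,-0.001,0,0.028,0],[0.5,-0.001,0,0.028,0]]]'; python3 -c "
from h import *
plan([530.1,103.9,256],73)"
```

```text
time: 8.25
tool_pos: [530.2, 104.0, 258.1]
ee_rot: [0.804, 0.594, 0.002, 0.001]
contact_force: [-1.8, 0.1, 5.2]
grip_width: 79.9
t 8.25 tcp [530.2 104.  258.1] yaw 72.92 shift [-0.0001 -0.0001  0.0043] turn -0.0009 F [-1.8  0.1  5.2] w 79.9 q6 -1.18
```

The key is seated: the TCP stopped at 258.1 against a predicted 258.3, with about 5 N of push. Now I turn clockwise.

```bash
python3 -m inch '[[[0.5,0,0,0,0.05],[0.5,0,0,0,0.1],[0.5,0,0,0,0.15],[0.5,0,0,0,0.2],[0.5,0,0,0,0.25],[0.5,0,0,0,0.3],[0.5,0,0,0,0.35],[0.5,0,0,0,0.4],[0.5,0,0,0,0.4]]]' 60; python3 -c "
from h import *
plan([530.1,103.9,256],73);print(readout.read_state()['moment'])"
```

```text
time: 9.38
tool_pos: [530.9, 103.1, 258.2]
ee_rot: [0.949, 0.316, 0.002, 0.002]
contact_force: [0.0, -2.6, 6.4]
grip_width: 80.1
t 9.375 tcp [530.9 103.1 258.2] yaw 36.9 shift [-0.0004 -0.0022  0.0044] turn -0.4011 F [ 0.  -2.6  6.4] w 80.1 q6 -0.56
[-0.74034207 -0.06130226 -0.01258251]
```

```bash
python3 -m inch '[[[0.5,0,0,0,0.05],[0.5,0,0,0,0.1],[0.5,0,0,0,0.15],[0.5,0,0,0,0.2],[0.5,0,0,0,0.25],[0.5,0,0,0,0.3],[0.5,0,0,0,0.35],[0.5,0,0,0,0.35]]]'; python3 -c "
from h import *
plan([530.1,103.9,256],-4);print(readout.read_state()['moment'])
grab('scene','s3');grab('wrist','w5')
a=cv2.imread('pics/s3.png');b=cv2.imread('pics/w5.png')
f=lambda im,u,v,w,h,k:cv2.resize(im[v:v+h,u:u+w],None,fx=k,fy=k,interpolation=cv2.INTER_CUBIC)
cv2.imwrite('pics/c5.png',np.hstack([f(a,350,100,80,100,5),f(b,260,130,120,150,3.3333)]))"
```

```text
time: 10.38
tool_pos: [530.8, 102.4, 258.2]
ee_rot: [0.999, 0.047, 0.003, 0.002]
contact_force: [0.4, -4.2, 6.4]
grip_width: 79.8
t 10.375 tcp [530.8 102.4 258.2] yaw 5.37 shift [-0.0012 -0.0031  0.0044] turn 0.1041 F [ 0.4 -4.2  6.4] w 79.8 q6 -0.01
[-1.05125093  0.03696081  0.07135925]
```

View pics/c5.png

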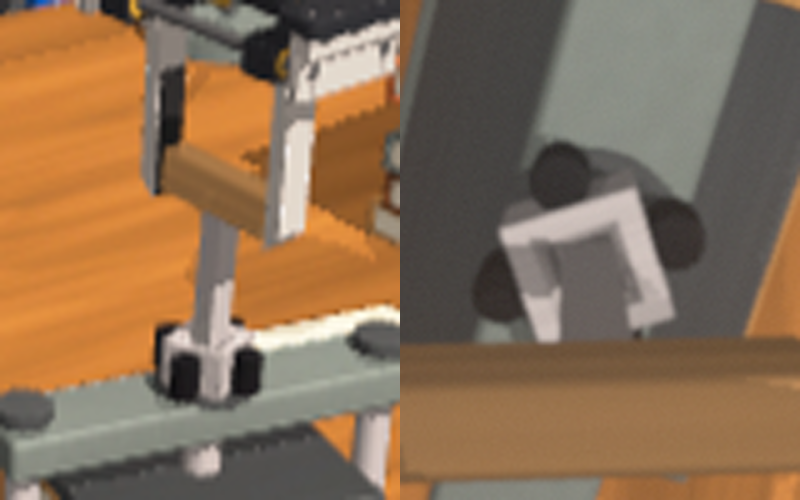

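The head has turned with the key and lags it by about 17° (image edge from (500,232) to (636,188)). About 12° remains, so I carry on to the stop while watching the torque.

```bash
python3 -m inch '[[[0.5,0,0,0,0.04],[0.5,0,0,0,0.08],[0.5,0,0,0,0.12],[0.5,0,0,0,0.15],[0.5,0,0,0,0.15]]]' 60; python3 -c "
from h import *
plan([530.1,103.9,256],-4);print(readout.read_state()['moment'])"; python3 -m inch '[[[0.5,0,0,0,0.03],[0.5,0,0,0,0.06],[0.5,0,0,0,0.06]]]'; python3 -c "
from h import *
plan([530.1,103.9,256],-4);print(readout.read_state()['moment'])"
```

```text
time: 11.1
tool_pos: [530.8, 102.1, 258.2]
ee_rot: [0.997, -0.071, 0.003, 0.002]
contact_force: [-0.3, -5.8, 6.1]
grip_width: 79.7
t 11.1 tcp [530.8 102.1 258.2] yaw -8.13 shift [-0.0019 -0.0033  0.0044] turn -0.0459 F [-0.3 -5.8  6.1] w 79.7 q6 0.23
[-1.35068511  0.06108045  0.12981834]
time: 11.48
tool_pos: [530.8, 102.0, 258.2]
ee_rot: [0.993, -0.117, 0.003, 0.002]
contact_force: [0.1, -5.1, 6.3]
grip_width: 79.2
t 11.475 tcp [530.8 102.  258.2] yaw -13.49 shift [-0.0023 -0.0034  0.0043] turn -0.1055 F [ 0.1 -5.1  6.3] w 79.2 q6 0.32
[-1.47097944  0.03532894  0.41568173]
```

```bash
python3 -m inch '[[[0.5,0,0,0,0.03],[0.5,0,0,0,0.06],[0.5,0,0,0,0.06]]]'; python3 -c "
from h import *
plan([530.1,103.9,256],-4);print(readout.read_state()['moment'])
grab('wrist','w6');grab('scene','s4');grab('top','t4')
a=cv2.imread('pics/s4.png');b=cv2.imread('pics/w6.png')
f=lambda im,u,v,w,h,k:cv2.resize(im[v:v+h,u:u+w],None,fx=k,fy=k,interpolation=cv2.INTER_CUBIC)
cv2.imwrite('pics/c6.png',np.hstack([f(a,350,100,80,100,5),f(b,260,130,120,150,3.3333)]))"
```

```text
time: 11.85
tool_pos: [530.7, 101.8, 258.2]
ee_rot: [0.986, -0.164, 0.003, 0.002]
contact_force: [0.1, -5.3, 5.8]
grip_width: 79.7
t 11.85 tcp [530.7 101.8 258.2] yaw -18.88 shift [-0.0026 -0.0035  0.0044] turn -0.1653 F [ 0.1 -5.3  5.8] w 79.7 q6 0.42
[-1.60207357  0.05066156  0.48287902]
```

View pics/c6.png

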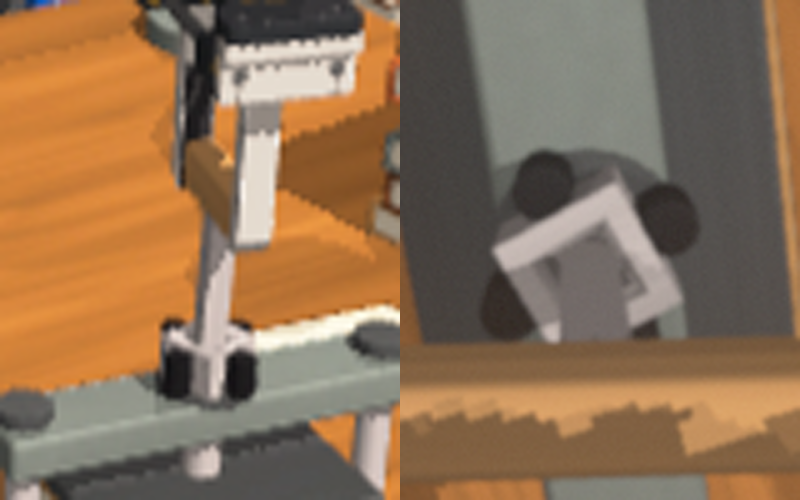

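```bash
python3 - <<'E'
from h import *
W=cal("w6");W5=cal("w5")
f=lambda c,P,z:[atz(c,(260+(u-400)/3.3333,130+v/3.3333),z)[:2] for u,v in P]
def yaw(a,b): d=b-a; return np.degrees(np.arctan2(d[1],d[0]))
l,t,r=f(W,[(495,248),(612,180),(682,298)],168);print(l,t,r,yaw(l,t),yaw(t,r),np.linalg.norm(t-l),np.linalg.norm(r-t))
p=f(W,[(466,0),(494,170),(642,0),(667,170)],140);print("cross",yaw(p[1],p[0]),yaw(p[3],p[2]))
l,t,r=f(W5,[(500,232),(636,188),(674,318)],168);print(yaw(l,t),yaw(t,r))
p=f(W5,[(572,0),(523,160),(756,0),(692,195)],140);print("cross",yaw(p[1],p[0]),yaw(p[3],p[2]))
E
```

```text
[509.28592486 116.58370074] [543.2784368  123.67166843] [550.51582803  88.19585527] 11.778295124640362 -78.46936515997211 34.72362530280349 36.20653464850247
cross 78.8897708682273 80.40443005410414
23.699872624835013 -68.06100121428311
cross 77.62499057762297 78.8994369039704
```

```bash
python3 -m inch '[[[0.5,0,0,0,0.025],[0.5,0,0,0,0.05],[0.5,0,0,0,0.05]]]'; python3 -c "
from h import *
plan([530.1,103.9,256],-4);print(readout.read_state()['moment'])
grab('scene','s5')
a=[cv2.imread('pics/%s.png'%n).astype(int)[163:182,378:406] for n in('s3','s4','s5')]
print(abs(a[0]-a[1]).mean(),abs(a[1]-a[2]).mean(),abs(a[2]-a[1]).mean(2).max())
c=np.vstack([cv2.resize(cv2.imread('pics/%s.png'%n)[150:190,370:414],None,fx=6,fy=6,interpolation=cv2.INTER_CUBIC) for n in('s4','s5')])
cv2.imwrite('pics/c7.png',c)"
```

```text
time: 12.38
tool_pos: [530.7, 101.7, 258.2]
ee_rot: [0.979, -0.203, 0.003, 0.002]
contact_force: [-0.4, -5.9, 5.7]
grip_width: 79.6
t 12.375 tcp [530.7 101.7 258.2] yaw -23.37 shift [-0.0028 -0.0036  0.0043] turn -0.2152 F [-0.4 -5.9  5.7] w 79.6 q6 0.49
[-1.66342567  0.11160573  0.53411983]
22.26817042606516 1.0401002506265664 40.666666666666664
```

The torque reached 0.53 N m while the head stayed put (scene patch difference 1.0, against 22 for real motion). The head yaw is about 11.7° against the crosshead's 79.2°, so the joint is at about 1.18 ± 0.03, i.e. at the stop. I turn back only within the play, then lift out.

```bash
python3 -m inch '[[[0.5,0,0,0,-0.08],[0.5,0,0,0,-0.16],[0.5,0,0,0,-0.24],[0.5,0,0,0,-0.32],[0.5,0,0,0,-0.35],[0.5,0,0,0,-0.35]]]'; python3 -c "
from h import *
plan([530.1,103.9,318],8);print(readout.read_state()['moment'])
grab('scene','s6')
a=[cv2.imread('pics/%s.png'%n).astype(int)[163:182,378:406] for n in('s5','s6')]
print(abs(a[0]-a[1]).mean())"
```

```text
time: 13.18
tool_pos: [530.8, 102.6, 258.2]
ee_rot: [0.997, 0.071, 0.003, 0.002]
contact_force: [-0.1, -4.0, 5.8]
grip_width: 79.8
t 13.175 tcp [530.8 102.6 258.2] yaw 8.1 shift [-0.0005 -0.0023 -0.1196] turn 0.0011 F [-0.1 -4.   5.8] w 79.8 q6 -0.05
[-1.01330824  0.0021765  -0.11579397]
40.68671679197995
```

```bash
python3 -c "
from h import *
grab('wrist','w7')
b=cv2.imread('pics/w7.png')
f=lambda im,u,v,w,h,k:cv2.resize(im[v:v+h,u:u+w],None,fx=k,fy=k,interpolation=cv2.INTER_CUBIC)
c=np.hstack([f(cv2.imread('pics/%s.png'%n),365,150,50,40,5) for n in('s4','s5','s6')])[:, :750]
cv2.imwrite('pics/c8.png',np.vstack([c,np.hstack([f(b,260,150,120,110,3.3333),np.zeros((367,350,3),np.uint8)])]))"
```

```text
(no output)
```

View pics/c8.png

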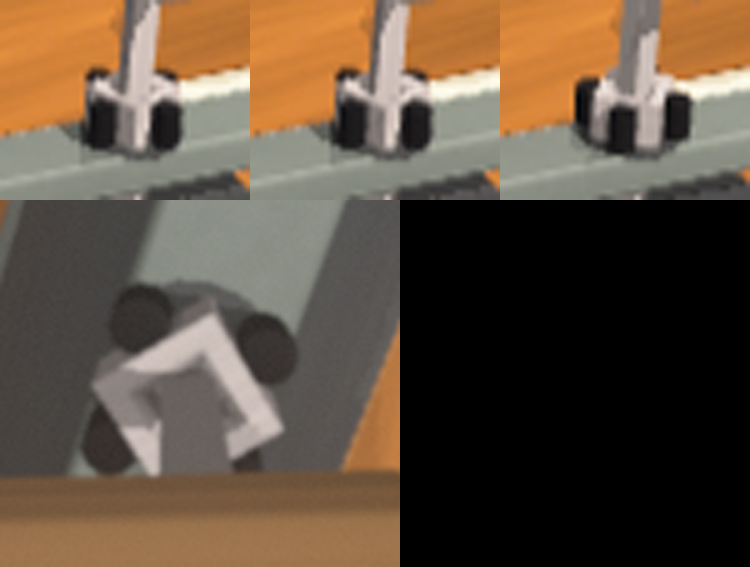

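The head came back with the key, so the overturned shank (about 30° in the recess) has wedged there. I'll turn back until the spindle's slack stop frees the key, then redo the clamping more gently, stopping at the first torque rise and lifting straight out.

```bash
python3 -m inch '[[[0.5,0,0,0,-0.08],[0.5,0,0,0,-0.16],[0.5,0,0,0,-0.24],[0.5,0,0,0,-0.32],[0.5,0,0,0,-0.4],[0.5,0,0,0,-0.48],[0.5,0,0,0,-0.48]]]'; python3 -c "
from h import *
plan([530.1,103.9,318],73);print(readout.read_state()['moment'])";python3 -m inch '[[[0.5,0,0,0,-0.06],[0.5,0,0,0,-0.12],[0.5,0,0,0,-0.18],[0.5,0,0,0,-0.18]]]'; python3 -c "
from h import *
plan([530.1,103.9,318],73);print(readout.read_state()['moment'])
grab('wrist','w8')
b=cv2.imread('pics/w8.png');cv2.imwrite('pics/c9.png',cv2.resize(b[150:260,260:380],None,fx=3.3333,fy=3.3333))"
```

```text
time: 14.15
tool_pos: [530.9, 103.6, 258.2]
ee_rot: [0.901, 0.434, 0.002, 0.002]
contact_force: [0.4, -1.6, 5.9]
grip_width: 79.7
t 14.15 tcp [530.9 103.6 258.2] yaw 51.4 shift [-1.000e-04 -1.100e-03 -1.197e-01] turn -0.24 F [ 0.4 -1.6  5.9] w 79.7 q6 -0.81
[-0.47664259 -0.10760471  0.06623711]
time: 14.65
tool_pos: [530.8, 104.2, 258.1]
ee_rot: [0.831, 0.556, 0.002, 0.001]
contact_force: [-0.5, 0.4, 5.7]
grip_width: 79.7
t 14.65 tcp [530.8 104.2 258.1] yaw 67.6 shift [-0.0007 -0.0005 -0.1197] turn -0.06 F [-0.5  0.4  5.7] w 79.7 q6 -1.09
[-0.15362253 -0.10098565 -0.08078268]
```

```bash
cat >> h.py <<'E'
def headyaw(fn,c0=(529.2,102.9),rowmax=228):
    im=cv2.cvtColor(cv2.imread("pics/"+fn+".png"),cv2.COLOR_BGR2GRAY).astype(np.float32);c=cal(fn)
    g=np.linspace(-24,24,97);X,Y=np.meshgrid(g,g);m=np.maximum(abs(X),abs(Y));ins=(m>10.5)&(m<17);out=(m>19)&(m<22)
    best=[]
    for dx in np.arange(-4,4.1,1):
      for dy in np.arange(-4,4.1,1):
        for y in np.arange(-45,45,1.):
          a=np.radians(y);ca,sa=np.cos(a),np.sin(a)
          def sc(k):
            P=np.c_[c0[0]+dx+ca*X[k]-sa*Y[k],c0[1]+dy+sa*X[k]+ca*Y[k],np.full(k.sum(),168.)][::3]
            u=proj(c,P).round().astype(int);v=u[u[:,1]<rowmax];return im[v[:,1],v[:,0]].mean()
          best.append((sc(ins)-sc(out),y%90,dx,dy))
    best.sort(reverse=True);return best[0],best[5]
E
python3 -c "
from h import *
for f in('w4','w5','w6','w7','w8'):print(f,headyaw(f))"
```

```text
w4 ((np.float32(91.454216), np.float64(73.0), np.float64(0.0), np.float64(0.0)), (np.float32(90.409485), np.float64(72.0), np.float64(-1.0), np.float64(0.0)))
w5 ((np.float32(96.59728), np.float64(22.0), np.float64(0.0), np.float64(0.0)), (np.float32(95.48446), np.float64(20.0), np.float64(0.0), np.float64(0.0)))
w6 ((np.float32(90.275894), np.float64(12.0), np.float64(1.0), np.float64(0.0)), (np.float32(88.97947), np.float64(9.0), np.float64(0.0), np.float64(0.0)))
w7 ((np.float32(94.82391), np.float64(38.0), np.float64(0.0), np.float64(0.0)), (np.float32(94.25589), np.float64(36.0), np.float64(0.0), np.float64(0.0)))
w8 ((np.float32(94.24664), np.float64(78.0), np.float64(0.0), np.float64(0.0)), (np.float32(93.28564), np.float64(76.0), np.float64(0.0), np.float64(0.0)))
```

The automatic head-yaw measure reproduces all the earlier readings. The head is now at 78° (the slack stop) with the key 10° off, so it is free. I turn clockwise again, gently.

```bash
python3 -m inch '[[[0.5,0,0,0,0.06],[0.5,0,0,0,0.12],[0.5,0,0,0,0.18],[0.5,0,0,0,0.24],[0.5,0,0,0,0.3],[0.5,0,0,0,0.36],[0.5,0,0,0,0.42],[0.5,0,0,0,0.48],[0.5,0,0,0,0.54],[0.5,0,0,0,0.6],[0.5,0,0,0,0.66],[0.5,0,0,0,0.71],[0.5,0,0,0,0.75],[0.5,0,0,0,0.77],[0.5,0,0,0,0.77]]]'; python3 -c "
from h import *
plan([530.1,103.9,318],-4);print(readout.read_state()['moment'])
grab('wrist','w9');print(headyaw('w9'))";python3 -m inch '[[[0.5,0,0,0,0.02],[0.5,0,0,0,0.04],[0.5,0,0,0,0.04]]]'; python3 -c "
from h import *
plan([530.1,103.9,318],-4);print(readout.read_state()['moment'])
grab('wrist','w10');print(headyaw('w10'))"
```

```text
time: 16.58
tool_pos: [530.8, 102.2, 258.2]
ee_rot: [1.0, -0.016, 0.003, 0.002]
contact_force: [-0.8, -4.0, 6.1]
grip_width: 79.3
t 16.575 tcp [530.8 102.2 258.2] yaw -1.82 shift [-0.0009 -0.0028 -0.1196] turn 0.0242 F [-0.8 -4.   6.1] w 79.3 q6 0.12
[-1.21071328  0.08032048  0.10713299]
((np.float32(96.78467), np.float64(16.0), np.float64(0.0), np.float64(0.0)), (np.float32(95.61922), np.float64(18.0), np.float64(1.0), np.float64(0.0)))
time: 17.0
tool_pos: [530.8, 102.2, 258.2]
ee_rot: [0.999, -0.047, 0.003, 0.002]
contact_force: [-0.3, -5.9, 7.4]
grip_width: 80.0
t 17.0 tcp [530.8 102.2 258.2] yaw -5.43 shift [-0.001  -0.0029 -0.1196] turn -0.0159 F [-0.3 -5.9  7.4] w 80.0 q6 0.18
[-1.25357758  0.02680675  0.09723153]
((np.float32(96.228386), np.float64(13.0), np.float64(0.0), np.float64(0.0)), (np.float32(94.817894), np.float64(13.0), np.float64(1.0), np.float64(0.0)))
```

```bash
for i in 1 2; do python3 -m inch '[[[0.5,0,0,0,0.015],[0.5,0,0,0,0.025],[0.5,0,0,0,0.025]]]' >/dev/null; python3 -c "
from h import *
plan([530.1,103.9,318],-4);print(readout.read_state()['moment'])
n='w11_$i'
grab('wrist',n);print(headyaw(n))"; done
```

```text
t 17.425 tcp [530.8 102.1 258.2] yaw -7.67 shift [-0.0011 -0.003  -0.1196] turn -0.0408 F [ 0.8 -5.2  6.3] w 79.7 q6 0.22
[-1.27139651  0.05312991  0.06039096]
((np.float32(95.91793), np.float64(10.0), np.float64(0.0), np.float64(0.0)), (np.float32(94.642075), np.float64(7.0), np.float64(0.0), np.float64(0.0)))
t 17.85 tcp [530.8 102.1 258.2] yaw -9.9 shift [-0.0012 -0.0029 -0.1196] turn -0.0656 F [-0.8 -4.7  5.6] w 79.5 q6 0.26
[-1.31680395  0.05527299  0.2332398 ]
((np.float32(94.25037), np.float64(9.0), np.float64(0.0), np.float64(0.0)), (np.float32(93.02781), np.float64(10.0), np.float64(1.0), np.float64(0.0)))
```

The torque rose to 0.23 N m at head yaw of about 10°, so it's on the stop. I relax 2° within the elasticity and lift straight out.

```bash
python3 -m inch '[[[0.5,0,0,0,-0.012],[0.5,0,0,0,-0.025],[0.5,0,0,0,-0.025]]]' >/dev/null; python3 -c "
from h import *
plan([530.1,103.9,318],-4);print(readout.read_state()['moment'])
grab('wrist','w12');print(headyaw('w12'))"; python3 -m inch '[[[0.5,0,0,-0.006,-0.025],[0.5,0,0,-0.014,-0.025],[0.5,0,0,-0.024,-0.025]]]';python3 -c "
from h import *
plan([530.1,103.9,318],-4);print(readout.read_state()['moment'])
grab('wrist','w13');print(headyaw('w13'))"
```

```text
t 18.275 tcp [530.9 102.2 258.2] yaw -7.67 shift [-0.0013 -0.0028 -0.1197] turn -0.0408 F [-0.5 -4.2  6.3] w 79.6 q6 0.22
[-1.24553835 -0.00643645 -0.03047375]
((np.float32(96.23789), np.float64(10.0), np.float64(0.0), np.float64(0.0)), (np.float32(94.81547), np.float64(12.0), np.float64(0.0), np.float64(0.0)))
time: 18.7
tool_pos: [530.9, 102.4, 266.0]
ee_rot: [0.999, -0.047, 0.001, 0.002]
contact_force: [3.9, -4.7, -5.3]
grip_width: 79.7
t 18.7 tcp [530.9 102.4 266. ] yaw -5.44 shift [-0.0017 -0.0025 -0.1039] turn -0.016 F [ 3.9 -4.7 -5.3] w 79.7 q6 0.18
[-1.21996056 -1.005225    0.08761646]
((np.float32(89.63447), np.float64(10.0), np.float64(0.0), np.float64(0.0)), (np.float32(89.10152), np.float64(7.0), np.float64(0.0), np.float64(0.0)))
```

```bash
python3 -m inch '[[[0.5,0,0,-0.01,0],[0.5,0,0,-0.02,0],[0.5,0,0,-0.035,0],[0.5,0,0,-0.06,0],[0.5,0,0,-0.1,0],[0.5,0,0,-0.108,0],[0.5,0,0,-0.108,0]]]';python3 -c "
from h import *
plan([564.4,-345.3,318],3.9);print(readout.read_state()['moment'])
grab('wrist','w14');print(headyaw('w14'));grab('scene','s7')
a=cv2.imread('pics/s7.png');b=cv2.imread('pics/w14.png')
f=lambda im,u,v,w,h,k:cv2.resize(im[v:v+h,u:u+w],None,fx=k,fy=k,interpolation=cv2.INTER_CUBIC)
cv2.imwrite('pics/c14.png',np.hstack([f(a,350,100,80,100,5),f(b,260,130,120,150,3.3333)]))"
```

```text
time: 19.62
tool_pos: [529.7, 104.5, 321.9]
ee_rot: [0.999, -0.047, 0.0, -0.0]
contact_force: [-0.2, -0.7, -2.1]
grip_width: 79.7
t 19.625 tcp [529.7 104.5 321.9] yaw -5.35 shift [0.1529 0.8892 0.0074] turn -0.1027 F [-0.2 -0.7 -2.1] w 79.7 q6 0.18
[-0.04681362  0.06119876 -0.00302315]
((np.float32(89.12748), np.float64(10.0), np.float64(0.0), np.float64(0.0)), (np.float32(88.49539), np.float64(8.0), np.float64(0.0), np.float64(1.0)))
```

View pics/c14.png

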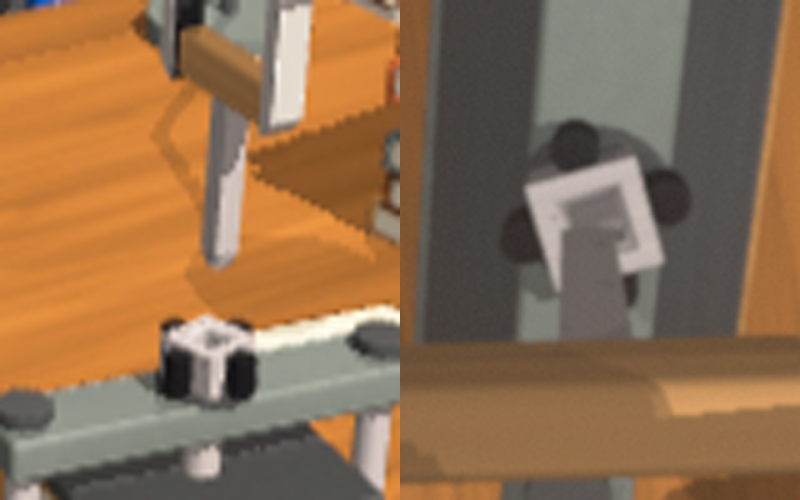

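The key is out and the head stays at 10°, clamped. The key's in-hand pose is unchanged: its tip edge is at panel (592,232), against (591,230) before. I return to the stand.

```bash
python3 -m inch '[[[0.5,0.006,0.03,0,-0.01],[0.5,0.018,0.1,0,-0.02],[0.5,0.034,0.2,0,-0.03],[0.5,0.052,0.3,0,-0.04],[0.5,0.069,0.4,0,-0.05],[0.5,0.086,0.5,0,-0.06],[0.5,0.103,0.6,0,-0.07],[0.5,0.12,0.7,0,-0.08],[0.5,0.136,0.79,0,-0.09],[0.5,0.148,0.86,0,-0.1],[0.5,0.153,0.889,0,-0.103],[0.5,0.153,0.889,0,-0.103],[0.5,0.153,0.889,0,-0.103],[0.5,0.153,0.889,0,-0.103]]]';python3 -c "
from h import *
plan([564.4,-345.3,200],3.9)
grab('wrist','w15')
im=cv2.cvtColor(cv2.imread('pics/w15.png'),cv2.COLOR_BGR2GRAY).astype(int);c=cal('w15')
u=proj(c,[562.2,-342.3,55])[0];print(u)
x,y=u.astype(int);p=im[y-16:y+16,x-16:x+16]
m=(p<62);n,l,s,ce=cv2.connectedComponentsWithStats(m.astype(np.uint8));print([(s[i].tolist(),ce[i]+[x-16,y-16],atz(c,ce[i]+[x-16,y-16],55)) for i in range(1,n) if s[i][4]>40])"
```

```text
time: 21.48
tool_pos: [564.5, -344.0, 322.2]
ee_rot: [0.999, 0.035, 0.0, 0.0]
contact_force: [0.4, 0.2, -2.7]
grip_width: 80.0
t 21.475 tcp [ 564.5 -344.   322.2] yaw 4.0 shift [-0.0007  0.0025  0.2444] turn 0.0011 F [ 0.4  0.2 -2.7] w 80.0 q6 -0.7
[316.87285898 175.26081664]
[([11, 10, 14, 14, 176], array([317.56818182, 175.48863636]), array([ 563.20804761, -342.55680805,   55.        ]))]
```

```bash
python3 -m inch '[[[0.5,0,0,0.06,0],[0.5,0,0,0.14,0],[0.5,0,0,0.22,0],[0.5,0,0,0.275,0],[0.5,0,0,0.3,0],[0.5,0,0,0.32,0],[0.5,0,0,0.34,0],[0.5,0,0,0.34,0]]]';python3 -c "
from h import *
plan([564.4,-344,127],4)"
```

```text
time: 22.52
tool_pos: [564.2, -345.4, 151.2]
ee_rot: [0.999, 0.034, -0.0, -0.0]
contact_force: [-0.1, 0.4, -2.8]
grip_width: 79.8
t 22.525 tcp [ 564.2 -345.4  151.2] yaw 3.9 shift [ 0.0007 -0.0028  0.0483] turn -0.0011 F [-0.1  0.4 -2.8] w 79.8 q6 -0.7
```

```bash
python3 -m inch '[[[0.5,0,-0.001,0.015,0],[0.5,0,-0.002,0.03,0],[0.5,0,-0.002,0.042,0],[0.5,0,-0.002,0.049,0],[0.5,0,-0.002,0.049,0]]]';python3 -c "
from h import *
plan([564.4,-344,127],4)"
```

```text
time: 23.15
tool_pos: [564.2, -344.6, 127.3]
ee_rot: [0.999, 0.034, 0.0, 0.0]
contact_force: [-1.2, 0.2, -0.2]
grip_width: 79.7
t 23.15 tcp [ 564.2 -344.6  127.3] yaw 3.89 shift [ 0.0005 -0.0013  0.0007] turn -0.0012 F [-1.2  0.2 -0.2] w 79.7 q6 -0.7
```

The TCP is at the grasp height again (127.3) and the floor carries the key's weight. I release and retreat straight up.

```bash
python3 -m inch '[[[1,0,0,0,0],[1,0,0,0,0],[1,0,0,0,0],[1,0,0,0,0],[1,0,0,-0.03,0],[1,0,0,-0.1,0],[1,0,0,-0.2,0],[1,0,0,-0.3,0],[1,0,0,-0.3,0]]]';python3 -c "
from h import *
plan([564.4,-344,127],4)
grab('wrist','w16');grab('scene','s8');grab('top','t8')
s0,s,t0,t=[cv2.imread('pics/%s.png'%n) for n in('scene0','s8','top0','t8')]
f=lambda im,u,v,w,h,k:cv2.resize(im[v:v+h,u:u+w],None,fx=k,fy=k,interpolation=cv2.INTER_CUBIC)
cv2.imwrite('pics/c16.png',np.vstack([np.hstack([f(s0,215,160,220,145,1.8),f(s,215,160,220,145,1.8)]),np.hstack([f(s,222,215,66,50,6),f(cv2.imread('pics/w16.png'),230,90,180,136,2.2)])]))" 
```

```text
time: 24.28
tool_pos: [565.7, -345.6, 285.3]
ee_rot: [0.999, 0.034, 0.005, 0.004]
contact_force: [0.8, -0.0, -0.2]
grip_width: 93.8
t 24.275 tcp [ 565.7 -345.6  285.3] yaw 3.9 shift [-0.0057 -0.0062  0.3165] turn -0.0011 F [ 0.8 -0.  -0.2] w 93.8 q6 -0.7Traceback (most recent call last):
  File "<string>", line 7, in <module>
    cv2.imwrite('pics/c16.png',np.vstack([np.hstack([f(s0,215,160,220,145,1.8),f(s,215,160,220,145,1.8)]),np.hstack([f(s,222,215,66,50,6),f(cv2.imread('pics/w16.png'),230,90,180,136,2.2)])]))
                                                                                                          ~~~~~~~~~^^^^^^^^^^^^^^^^^^^^^^^^^^^^^^^^^^^^^^^^^^^^^^^^^^^^^^^^^^^^^^^^^^^^^^^^^
    return _nx.concatenate(arrs, 1, dtype=dtype, casting=casting)
           ~~~~~~~~~~~~~~~^^^^^^^^^^^^^^^^^^^^^^^^^^^^^^^^^^^^^^^
ValueError: all the input array dimensions except for the concatenation axis must match exactly, but along dimension 0, the array at index 0 has size 300 and the array at index 1 has size 299
```

```bash
python3 -c "
from h import *
s0,s,w=[cv2.imread('pics/%s.png'%n) for n in('scene0','s8','w16')]
f=lambda im,u,v,w,h,W,H:cv2.resize(im[v:v+h,u:u+w],(W,H),interpolation=cv2.INTER_CUBIC)
cv2.imwrite('pics/c16.png',np.vstack([np.hstack([f(s0,215,155,220,150,396,270),f(s,215,155,220,150,396,270)]),np.hstack([f(s,222,220,66,50,396,300),f(w,230,120,180,136,396,300)])]))" 
```

```text
(no output)
```

View pics/c16.png

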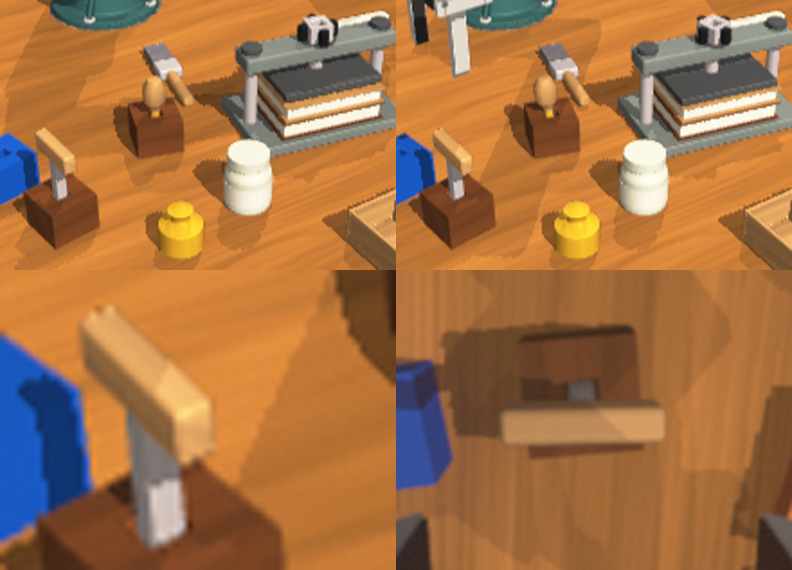

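The final view shows the key upright in its stand, with the bar at panel (147,380), as at the start. The awl, jar and weight have not moved, the press head is turned and the platen is lower. The gripper is clear of everything, so I hand in.

```bash
python3 -c "
from h import *
print(ctrl.finish_job())"
```

```text
the job is handed in; nothing more can be done
None
```

I took the key from its stand, seated it fully in the press recess, and turned the spindle clockwise to its stop. The key is back in its own stand, upright and released, and I handed the job in at about 24.5 s of the 58 s allowed.

- **First turn failed:** I turned too far, and the key wedged in the recess and carried the spindle back with it. I turned it back to slack to free the key, then turned clockwise again and stopped at the first torque rise (0.23 N m). I eased off slightly and lifted the key straight out.
- **Clamped:** with the key out, the head stayed at a yaw of about 10° against a predicted stop of 10.4°. That puts the spindle at about 1.2 rad, give or take 0.03. I inferred this from pictures and torque, as I could not read the joint directly.
- **Key in its stand:** it stopped at the same height it was gripped at, 127.3 mm. In the last picture it stands as it did at the start.
- **Other things:** the awl, jar and weight look unmoved, and the gripper was clear and touching nothing.
- **Disagreement:** the top camera put the key about 5 mm off in x from the scene and wrist cameras. I relied on those two, and the grip and both fits confirmed them.

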